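# Line up the tile trivets along the brass rail

## Task

Make a pot rest for the hot pans: slide the three loose tile trivets into one straight row, flat on the worktop and flush against the long bar of the brass corner rail, closed up edge to edge with the end tile flush against the short bar. The order of the colours does not matter; leave the pans and the salt jar where they stand.

Things in the scene. Friction and masses are not known exactly. Their poses are not given: they have to be found in the camera images.
- rail: low L-shaped brass rail fixed to the worktop, bars 22 mm high, 12 mm thick. Origin: inside corner, at worktop level. Long bar: 460 mm from the corner along the rail's -y, inner face at its x = 0, on the side away from the robot. Short bar: 65 mm from the corner along the rail's -x (towards the robot), inner face at its y = 0. The tiles belong inside, at negative x and y of the rail
- tile_blue: dark blue, pale pattern: square tile trivet 90 x 90 mm, 18 mm thick (12 mm glazed ceramic on a full-size cork sole), about 0.24 kg, too wide for the gripper; lies loose and flat on the worktop, glazed side up; origin: centre of its underside; x and y parallel to its edges, z up
- tile_taupe: brown-grey, cream pattern: square tile trivet 90 x 90 mm, 18 mm thick (12 mm glazed ceramic on a full-size cork sole), about 0.24 kg, too wide for the gripper; lies loose and flat on the worktop, glazed side up; origin: centre of its underside; x and y parallel to its edges, z up
- tile_pale: off-white, dark blue pattern: square tile trivet 90 x 90 mm, 18 mm thick (12 mm glazed ceramic on a full-size cork sole), about 0.24 kg, too wide for the gripper; lies loose and flat on the worktop, glazed side up; origin: centre of its underside; x and y parallel to its edges, z up
- saucepan: copper saucepan, 120 mm across, 65 mm high, brass handle sticking out 120 mm along its own x, up to 80 mm high; loose, stands on the worktop near the work, not part of the job; origin: centre of its underside
- small_pan: small copper pan, 90 mm across, 50 mm high, brass handle sticking out 100 mm along its own x, up to 65 mm high; loose, stands on the worktop near the work, not part of the job; origin: centre of its underside
- salt_jar: white ceramic jar with cork stopper, 80 mm across, 70 mm high; loose, stands on the worktop near the work, not part of the job; origin: centre of its underside
Not all that is in view belongs to the job. Of the things that look like the tile_blue, take the one that is nearest to the robot's base at the start. Of the things shaped like the tile_taupe, the brown one is meant.

How it is judged:
At the end, for the whole second after the job is handed in: All three tiles lie flat and at rest on the worktop inside the corner rail: each within about 7 mm of the long bar and within 0.08 rad of square to it (any quarter turn), and the row closed up against the short bar, its three gaps (bar to tile, tile to tile) adding up to no more than 12 mm (x of tile_blue in the frame of rail between -0.052 and -0.038 m and y of tile_blue in the frame of rail between -0.237 and -0.038 m and height (world z) of each of tile_blue, tile_taupe, tile_pale below 0.005 m and angle between each of tile_blue, tile_taupe, tile_pale's own z axis and vertical below 0.06 rad and linear speed of each of tile_blue, tile_taupe, tile_pale below 0.01 m/s and (angle between the x axis of tile_blue and the x axis of rail, either way round below 0.08 rad or angle between the x axis of tile_blue and the y axis of rail, either way round below 0.08 rad) and x of tile_taupe in the frame of rail between -0.052 and -0.038 m and y of tile_taupe in the frame of rail between -0.237 and -0.038 m and (angle between the x axis of tile_taupe and the x axis of rail, either way round below 0.08 rad or angle between the x axis of tile_taupe and the y axis of rail, either way round below 0.08 rad) and x of tile_pale in the frame of rail between -0.052 and -0.038 m and y of tile_pale in the frame of rail between -0.237 and -0.038 m and (angle between the x axis of tile_pale and the x axis of rail, either way round below 0.08 rad or angle between the x axis of tile_pale and the y axis of rail, either way round below 0.08 rad)); the robot touches nothing.
It fails at once if saucepan moved more than 30 mm or tipped over (distance of saucepan from where it was at the start of the episode above 0.03 m or angle between saucepan's own z axis and vertical above 0.5 rad).
It fails at once if small pan moved more than 30 mm or tipped over (distance of small_pan from where it was at the start of the episode above 0.03 m or angle between small_pan's own z axis and vertical above 0.5 rad).
It fails at once if salt jar moved more than 30 mm or tipped over (distance of salt_jar from where it was at the start of the episode above 0.03 m or angle between salt_jar's own z axis and vertical above 0.5 rad).
It also fails if it takes over 64 s, if anything falls off the work surface, if the arm or the gripper's body presses on something with over 40 N, if the wrist force passes 120 N, or if a joint passes its speed limit or range.

## Robot

A 6-joint arm with a two-finger parallel gripper is mounted at the origin on the work surface. World frame = base frame: x ahead of the robot, y to its left, z up, the work surface at z = 0. Lengths are in m, angles in rad, forces in N, time in s.
With the tool pointing down it reaches from about 0.35 to 0.975 m from the base axis. Payload 4.9 kg.
Tool frame: the origin (TCP) lies at the very end of the fingers, on their centre line; the grasp point (between the pads) lies 19 mm behind it; z points along the fingers, y is the line along which they close (so a half turn about z gives the same grasp; the last joint's range is limited). The gripper opens to 85 mm and grips with 20 to 120 N. Pads are 22 mm wide; open, the fingers measure 114 mm over their backs; the gripper's body (76 mm by 85 mm) begins 54 mm behind the grasp point. The pads swing forward as they close: fully open they stand 13 mm farther back than shut.
Start: joints at [-1.238, 0.053, 1.613, -0, 1.476, -0.119], TCP at [0.273, -0.562, 0.231] pointing down, gripper open.
Joint ranges: [-3.01, 3.01], [-1.01, 2.22], [0.06, 2.58], [-1.02, 4.17], [0.09, 2.62], [-3.14, 3.14]. Speed limits (rad/s): [2.57, 2.57, 3.14, 3.14, 3.14, 3.14].

## Interface

Orientations are given as a unit quaternion [w, x, y, z].
In Python, from plant import monitor, vision, manip gives the robot as it stands. The module is installed in compiled form; this text tells all that it offers.
- The arm moves only by the tool arm_command, never from a script. Its argument "rows" is a list of rows, each a list of 3 entries, a list of its own where there are three numbers: the finger opening in mm, from 0 to 85.4, then the shift along the world's x, y, z in units of 30 cm (1.0 is 30 cm), then the turn, a rotation vector about the world's x, y, z in units of pi/2 rad (1.0 is pi/2 rad). In form: [[claw, [x, y, z], [wx, wy, wz]], ...]. A call has 1 to 12 rows; each row is the pose to reach, as a shift and turn from the pose commanded when the call began; what a row does not reach only later rows make up. A row lasts 1/12 s, in which the tool goes at most 41.7 mm and 7.16 degrees, less where a joint would pass 70% of its speed; a pose out of reach is approached as far as the arm can. A call with a number of a shift or a turn outside -1 to 1 is refused whole. A call with a gripper value outside its range is refused whole. The fingers move at their own pace and stop on an object; the grip force is fixed at half the most. Time passes only in rows, so rows that repeat a pose let the fingers close. It gives the time, the measured TCP pose, the force, the opening and the grip force at its end, in the units of the state.
- monitor.state(): the state, without advancing time (a new reading comes with each control period).
- vision.grab_frame(name): name is "scene" or "top" or "wrist"; returns a dict with "color" (384x512x3 uint8, red, green, blue), "z_map" (384x512 float32, m along the optical axis (not along the pixel's ray), 0 where there is no reading), "mtx" (3x3 intrinsics, pixels), "R" (3x3) and "t" (3): a world point X has camera coordinates R X + t. Camera axes: x right, y down, z forward; pixel columns grow to the right and rows downward; lengths in m; the calibration is good to about 2 mm. A picture is of the moment at which its call begins.
- manip.job_done(): hands the job in; it is judged then, once.
The state is a dict: "time": time; "joint_pos": joint angles; "joint_vel": joint speeds; "joint_efforts": joint torques, N m; "tool_pos": TCP position; "tool_rot": TCP orientation; "contact_force": force on the tool from outside, world axes, zero at the start; "ft_torque": the same for the moment, N m; "gripper_width": opening from 0.0 (shut) to 1.0 (fully open); "grasp_force": force on a finger pad.
Only numpy, scipy, OpenCV 4.12 (cv2) and the standard library are available. Lean on these libraries where they do the work, as an engineer would, in place of code of your own. Each camera call takes 0.05 s, during which the arm holds its last target. There are 200 camera calls.

## Working session

There is one attempt and no reset: what is moved stays moved. The work goes in short steps, Python scripts to look and compute and a tool call to move; the robot and the scene stay as the last step left them, time stands still between calls to the robot, and variables do not carry over. Pictures are saved under pics/ and viewed, at most 10 in all, crops included, and the job is handed in when it is done.

Besides the shell and the picture viewer there is one more tool, called after "Call:" in YAML: its name, and indented under it one key for each argument. arm_command: Moves the arm, as the interface text tells. Shifts and turns lie within -1 to 1; 1 stands for 30 cm of shift or pi/2 rad of turn. Its arguments: {"type":"object","properties":{"rows":{"type":"array"}},"required":["rows"]}

```bash
mkdir -p pics; cat > h.py <<'E'
import numpy as np, cv2, pickle
from plant import monitor, vision, manip
def grab(n):
    return vision.grab_frame(n)
def save(f,name): cv2.imwrite('pics/'+name, cv2.cvtColor(f['color'],cv2.COLOR_RGB2BGR))
def world(f):
    z=f['z_map'].astype(float); K=f['mtx']; v,u=np.indices(z.shape)
    c=np.stack([(u-K[0,2])/K[0,0]*z,(v-K[1,2])/K[1,1]*z,z],-1)
    return (c-f['t'])@f['R']
E
python3 - <<'E'
from h import *
fs={n:grab(n) for n in ('top','scene')}
pickle.dump(fs,open('f0.pkl','wb'))
for n,f in fs.items(): save(f,n+'0.png'); print(n,f['mtx'],f['R'],f['t'])
print(monitor.state())
E
```

```text
top [[420.10864379   0.         252.88470052]
 [  0.         420.10864379 189.9570937 ]
 [  0.           0.           1.        ]] [[-0.0079125  -0.99971944 -0.0223255 ]
 [-0.99711822  0.00957254 -0.07525706]
 [ 0.07544966  0.02166569 -0.99691421]] [1.06533246e-03 6.21753182e-01 1.26481408e+00]
scene [[389.94099883   0.         256.70028734]
 [  0.         389.94099883 187.34143694]
 [  0.           0.           1.        ]] [[ 0.41174086  0.91116931  0.0154905 ]
 [ 0.7548498  -0.33148104 -0.56597005]
 [-0.51055974  0.24472599 -0.82428026]] [-0.23656617 -0.44937698  1.43874192]
{'time': 0.1, 'joint_pos': array([-1.23798601e+00,  5.33021144e-02,  1.61411611e+00,  4.54237950e-05,
        1.47599676e+00, -1.18963778e-01]), 'joint_vel': array([-0.00043665, -0.00282138, -0.0033631 , -0.00055095, -0.00100815,
        0.00104785]), 'joint_efforts': array([ 7.19594791e-04, -3.94909930e+01, -3.71361959e+01, -8.99270435e-05,
        3.95462950e-03,  4.00642335e-06]), 'tool_pos': array([ 0.27270478, -0.56176318,  0.2302032 ]), 'tool_rot': array([-9.08373675e-04,  9.74595899e-01,  2.23968753e-01, -7.47603148e-05]), 'contact_force': array([ 0.49663412, -0.97564215,  0.34932094]), 'ft_torque': array([-0.01887036, -0.02284958,  0.00065092]), 'grasp_force': 0.0, 'gripper_width': 1.0014344937417883}
```

View pics/top0.png

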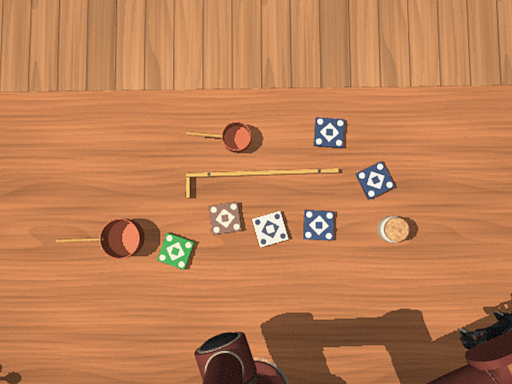

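View pics/scene0.png

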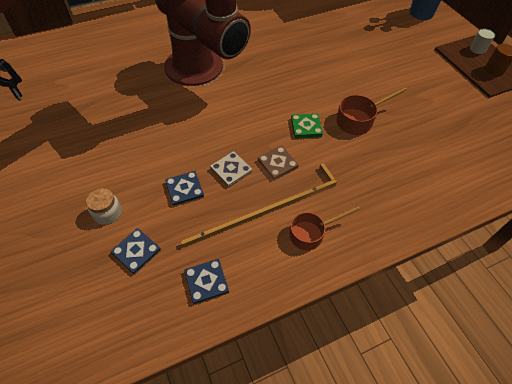

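Top view: the blue candidates are at (319,225), (330,132) and (376,181), and the first is clearly nearest the base at about (230,400). The taupe candidates are brown at (225,218) and green at (177,251), so I take the brown one. The pale tile is at (270,229). The rail corner is near (190,175), the long bar runs to (340,171), and the jar is at (397,229). Next I measure these from both views.

```bash
cat >> h.py <<'E'
def tiles(f, zlo=0.011, zhi=0.026):
    W=world(f); m=((W[...,2]>zlo)&(W[...,2]<zhi)&(f['z_map']>0)).astype(np.uint8)
    n,l,s,c=cv2.connectedComponentsWithStats(m,connectivity=4); out=[]
    for i in range(1,n):
        if s[i,4]<60: continue
        P=W[l==i]; r=cv2.minAreaRect((P[:,:2]*1000).astype(np.float32))
        out.append((c[i].round(0),np.round(r[0],1),np.round(r[1],1),round(r[2],1),round(float(np.median(P[:,2]))*1000,1),s[i,4],np.median(f['color'][l==i],0)))
    return out
E
python3 - <<'E'
from h import *
fs=pickle.load(open('f0.pkl','rb'))
for n in fs:
    print(n)
    for t in tiles(fs[n]): print(*t)
    W=world(fs[n])
    m=((W[...,2]>0.03)&(W[...,0]>0.3)).astype(np.uint8)
    k,l,s,c=cv2.connectedComponentsWithStats(m)
    for i in range(1,k):
        if s[i,4]>40: P=W[l==i]; print('tall',c[i].round(),P.min(0).round(3),P.max(0).round(3))
f=fs['top']; cv2.imwrite('pics/crop.png',cv2.resize(cv2.cvtColor(f['color'][150:270,150:420],cv2.COLOR_RGB2BGR),None,fx=2.9,fy=2.9,interpolation=cv2.INTER_CUBIC))
E
```

```text
top
[328. 132.] [ 801.5 -240.6] [90.5 91.7] 85.3 17.5 837 [ 84.  97. 128.]
[375. 179.] [ 651.2 -378.4] [89.1 91. ] 26.1 17.8 866 [ 78.  95. 128.]
[253. 174.] [676.6 -26.6] [ 74.8 474.4] 9.3 21.1 695 [233. 180. 102.]
[224. 217.] [538.9  84.3] [89.7 89.8] 8.1 17.9 845 [170. 129. 112.]
[318. 224.] [ 515.1 -202.5] [90.8 90. ] 86.7 17.9 869 [ 86. 100. 133.]
[269. 228.] [504.4 -54. ] [90.  89.8] 15.7 17.7 858 [243. 240. 225.]
[175. 250.] [438.9 236.4] [90.2 90.3] 70.5 17.8 873 [ 86. 184.  98.]
[267. 374.] [ 74.8 -40.1] [82.5 30.7] 59.5 14.5 215 [104.  55.  47.]
tall [222. 134.] [ 0.525 -0.032  0.031] [0.831 0.196 1.308]
tall [393. 229.] [ 0.464 -0.455  0.03 ] [ 0.539 -0.032  1.308]
tall [108. 238.] [ 0.421 -0.032  0.03 ] [0.539 0.576 1.308]
tall [504. 328.] [ 0.3   -0.613  0.248] [ 0.525 -0.032  1.308]
scene
[79.  2.] [-553.  -297.5] [102.6  17.8] 89.4 17.5 73 [14. 15. 20.]
[421.  14.] [ 73.9 977.4] [100.4  46.1] 42.0 18.4 87 [18. 27. 33.]
[43. 26.] [-434.6 -458.4] [ 47.4 231. ] 8.9 18.5 264 [30. 16.  7.]
[464.  49.] [328.3 992.4] [ 39.9 107. ] 45.0 12.2 60 [39.5 22.  13. ]
[475.  54.] [ 3
[... 672 characters left out ...]
7.] [ 516.2 -202.3] [90.  93.4] 86.7 17.1 857 [48. 60. 79.]
[109. 217.] [ 526.4 -415.5] [30.6 77.1] 15.0 18.7 93 [85. 77. 63.]
[309. 222.] [769.4  64.1] [82.6 36.5] 45.5 18.8 88 [58.  24.5 13. ]
[135. 250.] [ 652.3 -378.3] [91.8 90.1] 26.2 16.9 1162 [50. 61. 80.]
[303. 245.] [811.6  26.4] [83.5 29. ] 49.5 18.3 84 [56. 24. 12.]
[206. 281.] [ 802.1 -240.6] [90.  91.8] 85.1 17.1 1311 [46. 57. 77.]
tall [483.  39.] [ 0.324 -0.286  0.03 ] [1.171 1.062 0.935]
tall [500.  58.] [ 0.439 -0.286  0.03 ] [1.171 1.031 0.935]
tall [362. 109.] [ 0.42  -0.286  0.03 ] [1.171 0.578 0.935]
tall [102. 204.] [ 0.467 -0.46   0.03 ] [ 1.171 -0.286  0.935]
tall [318. 224.] [ 0.743 -0.286  0.03 ] [1.171 0.194 0.935]
```

View pics/crop.png

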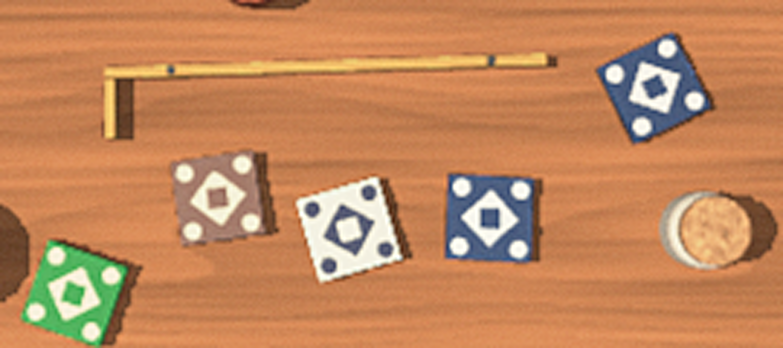

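Both views agree to within about 1–2 mm: tile tops at 17–18 mm, rail at 20–21 mm and sides of 90 mm. The crop confirms brown at (218,197), pale at (350,230) and the near blue at (491,217). Next I fit the rail pose.

```bash
cat >> h.py <<'E'
def rail(f):
    W=world(f); m=(W[...,2]>.016)&(W[...,2]<.027)&(W[...,0]>.59)&(W[...,0]<.74)&(W[...,1]>-.29)&(W[...,1]<.24)
    c=f['color'].astype(int); m&=(c[...,0]-c[...,2]>60)
    P=W[m][:,:2]
    L=P[(P[:,1]<.16)&(P[:,0]>.655)]
    for _ in range(3):
        a,b=np.polyfit(L[:,1],L[:,0],1); L=L[abs(L[:,0]-a*L[:,1]-b)<.008]
    th=-np.arctan(a)   # rail yaw: x axis direction (cos, sin)
    ex=np.array([np.cos(th),np.sin(th)]); ey=np.array([-ex[1],ex[0]])
    xin=np.median(L@ex)-.006
    S=P[(P@ex<xin-.008)&(P[:,1]>.12)]
    yin=np.median(S@ey)-.006
    return th, ex*xin+ey*yin, L.shape, S.shape, (P@ey).min()-yin, (P@ey).max()-yin, (P@ex).min()-xin,(P@ex).max()-xin
def inrail(th,o,f):
    for t in tiles(f):
        if max(t[2])>97 or min(t[2])<80: continue
        d=np.array(t[1])/1000-o; x=d@[np.cos(th),np.sin(th)]; y=d@[-np.sin(th),np.cos(th)]
        a=(np.radians(t[3])-th+np.pi/4)%(np.pi/2)-np.pi/4
        print(t[0],t[1],'rail xy mm',round(x*1000,1),round(y*1000,1),'ang',round(a,3),t[4],t[6])
E
python3 - <<'E'
from h import *
fs=pickle.load(open('f0.pkl','rb'))
for n in fs: print(rail(fs[n]))
r=rail(fs['top']); inrail(r[0],r[1],fs['top'])
E
```

```text
(np.float64(0.020796516676512406), array([0.66711964, 0.19179526]), (518, 2), (72, 2), np.float64(-0.4582692502923405), np.float64(0.013787898940014975), np.float64(-0.06452211046451062), np.float64(0.01249743853258134))
(np.float64(0.018855057446267882), array([0.66852025, 0.19256725]), (566, 2), (57, 2), np.float64(-0.45892407565727344), np.float64(0.011896892175513762), np.float64(-0.06520067565723842), np.float64(0.012929711828345014))
[328. 132.] [ 801.5 -240.6] rail xy mm 125.4 -435.1 ang -0.103 17.5 [ 84.  97. 128.]
[375. 179.] [ 651.2 -378.4] rail xy mm -27.8 -569.7 ang 0.435 17.8 [ 78.  95. 128.]
[224. 217.] [538.9  84.3] rail xy mm -130.4 -104.8 ang 0.121 17.9 [170. 129. 112.]
[318. 224.] [ 515.1 -202.5] rail xy mm -160.2 -391.0 ang -0.078 17.9 [ 86. 100. 133.]
[269. 228.] [504.4 -54. ] rail xy mm -167.8 -242.4 ang 0.253 17.7 [243. 240. 225.]
[175. 250.] [438.9 236.4] rail xy mm -227.2 49.3 ang -0.361 17.8 [ 86. 184.  98.]
```

Call:
arm_command:
  rows:
    - [45, [0.537, 1.0, -0.2], [0, 0, -0.275]]
    - [45, [0.537, 1.0, -0.2], [0, 0, -0.275]]
    - [45, [0.537, 1.0, -0.2], [0, 0, -0.275]]
    - [45, [0.537, 1.0, -0.2], [0, 0, -0.275]]
    - [45, [0.537, 1.0, -0.2], [0, 0, -0.275]]
    - [45, [0.537, 1.0, -0.2], [0, 0, -0.275]]
    - [45, [0.537, 1.0, -0.2], [0, 0, -0.275]]
    - [45, [0.537, 1.0, -0.2], [0, 0, -0.275]]
    - [45, [0.537, 1.0, -0.2], [0, 0, -0.275]]
    - [45, [0.537, 1.0, -0.2], [0, 0, -0.275]]

```text
time: 0.93
tool_pos: [0.4343, -0.2592, 0.1698]
tool_rot: [-0.001, 1.0, 0.012, -0.001]
contact_force: [-0.1, -1.2, -0.0]
gripper_width: 0.528
grasp_force: 0.0
```

Call:
arm_command:
  rows:
    - [45, [0, 0.193, -0.13], [0, 0, 0]]
    - [45, [0, 0.193, -0.26], [0, 0, 0]]
    - [45, [0, 0.193, -0.4], [0, 0, 0]]
    - [45, [0, 0.193, -0.5], [0, 0, 0]]
    - [45, [0, 0.193, -0.553], [0, 0, 0]]
    - [45, [0, 0.193, -0.553], [0, 0, 0]]
    - [45, [0, 0.193, -0.553], [0, 0, 0]]

```text
time: 1.52
tool_pos: [0.4332, -0.2051, 0.005]
tool_rot: [-0.0, 1.0, 0.009, -0.001]
contact_force: [0.8, -0.2, 0.9]
gripper_width: 0.527
grasp_force: 0.0
```

Call:
arm_command:
  rows:
    - [45, [0.035, 0.001, 0], [0, 0, 0]]
    - [45, [0.07, 0.001, 0], [0, 0, 0]]
    - [45, [0.105, 0.002, 0], [0, 0, 0]]
    - [45, [0.14, 0.003, 0], [0, 0, 0]]
    - [45, [0.175, 0.004, 0], [0, 0, 0]]
    - [45, [0.21, 0.004, 0], [0, 0, 0]]
    - [45, [0.245, 0.005, 0], [0, 0, 0]]
    - [45, [0.28, 0.006, 0], [0, 0, 0]]
    - [45, [0.315, 0.006, 0], [0, 0, 0]]
    - [45, [0.35, 0.007, 0], [0, 0, 0]]
    - [45, [0.385, 0.008, 0], [0, 0, 0]]
    - [45, [0.42, 0.008, 0], [0, 0, 0]]

```text
time: 2.52
tool_pos: [0.5609, -0.2018, 0.0053]
tool_rot: [-0.0, 1.0, 0.01, -0.0]
contact_force: [-1.5, 0.4, 1.0]
gripper_width: 0.527
grasp_force: 1.1
```

```bash
cat >> h.py <<'E'
TH,O=0.0200,np.array([0.6675,0.192])
def look():
    for n in ('top','scene'):
        f=grab(n); print(n); inrail(TH,O,f)
    s=monitor.state(); d=s['tool_pos'][:2]-O
    print(s['time'],s['tool_pos'].round(4),'rail',(d@[1,.02]).round(4),(d@[-.02,1]).round(4),s['contact_force'].round(1),s['tool_rot'].round(3))
    return f
E
python3 - <<'E'
from h import *
f=look(); save(f,'s1.png')
E
```

```text
top
[328. 132.] [ 802.1 -240.8] rail xy mm 125.9 -435.4 ang -0.107 17.8 [ 95. 107. 140.]
[375. 179.] [ 650.9 -377.7] rail xy mm -28.0 -569.3 ang 0.432 17.8 [ 85.  103.  137.5]
[311. 184.] [ 620.7 -195.4] rail xy mm -54.5 -386.4 ang 0.011 18.0 [ 92. 107. 142.]
[224. 217.] [539.   84.1] rail xy mm -130.6 -105.3 ang 0.12 17.9 [186. 141. 123.]
[269. 228.] [504.5 -54. ] rail xy mm -167.9 -242.7 ang 0.252 17.7 [250. 249. 237.]
[175. 250.] [438.9 236.7] rail xy mm -227.7 49.3 ang -0.369 17.7 [ 95.5 201.  107. ]
scene
[480.  53.] [ 393.6 1022.7] rail xy mm -257.2 836.0 ang -0.512 13.8 [76. 47. 26.]
[306. 125.] [440.  236.2] rail xy mm -226.6 48.7 ang -0.367 16.9 [ 41. 121.  49.]
[278. 162.] [540.2  84.4] rail xy mm -129.4 -105.0 ang 0.099 17.2 [115.  80.  62.]
[230. 168.] [505.9 -54.4] rail xy mm -166.5 -243.1 ang 0.252 17.0 [189. 171. 141.]
[135. 250.] [ 651.5 -378.2] rail xy mm -27.4 -569.8 ang 0.423 17.0 [55. 67. 86.]
[206. 281.] [ 802.7 -240.8] rail xy mm 126.5 -435.4 ang -0.106 17.1 [50. 62. 84.]
2.6167 [ 0.5622 -0.2022  0.0058] rail -0.1132 -0.3921 [-0.  -0.3 -0.2] [0.    1.    0.01  0.001]
```

View pics/s1.png

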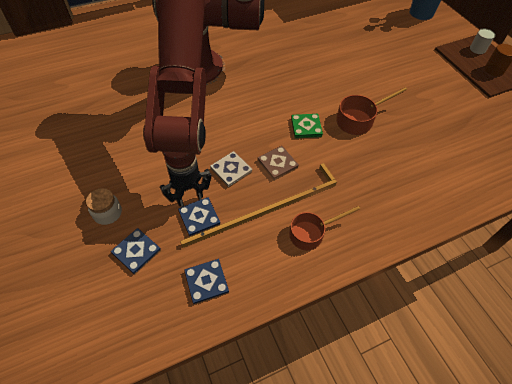

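The tile is square against the fingers with about 9 mm left to the bar. I push the rest slowly.

Call:
arm_command:
  rows:
    - [45, [0.01, 0, 0], [0, 0, 0]]
    - [45, [0.02, 0.001, 0], [0, 0, 0]]
    - [45, [0.027, 0.001, 0], [0, 0, 0]]
    - [45, [0.032, 0.001, 0], [0, 0, 0]]
    - [45, [0.036, 0.001, 0], [0, 0, 0]]
    - [45, [0.036, 0.001, 0], [0, 0, 0]]

```text
time: 3.12
tool_pos: [0.5707, -0.2016, 0.0052]
tool_rot: [-0.0, 1.0, 0.01, 0.0]
contact_force: [-1.2, 1.0, -1.1]
gripper_width: 0.526
grasp_force: 0.3
```

Call:
arm_command:
  rows:
    - [45, [0.005, 0, 0], [0, 0, 0]]
    - [45, [0.01, 0, 0], [0, 0, 0]]
    - [45, [0.01, 0, 0], [0, 0, 0]]

```text
time: 3.37
tool_pos: [0.5734, -0.2017, 0.0052]
tool_rot: [-0.0, 1.0, 0.01, -0.001]
contact_force: [-4.1, -1.6, 0.1]
gripper_width: 0.53
grasp_force: 1.5
```

```bash
python3 -c "
from h import *
look()" | grep -v -e 1022 -e 802
```

```text
top
[329. 132.] [ 801.9 -240.9] rail xy mm 125.7 -435.5 ang -0.104 17.8 [ 96. 107. 140.]
[375. 179.] [ 650.9 -377.9] rail xy mm -28.0 -569.5 ang 0.434 17.8 [ 85. 103. 136.]
[224. 217.] [538.8  84.1] rail xy mm -130.8 -105.3 ang 0.125 17.9 [187. 141. 123.]
[269. 228.] [504.6 -53.9] rail xy mm -167.8 -242.6 ang 0.254 17.8 [251. 249. 237.]
[175. 250.] [439.2 236.9] rail xy mm -227.4 49.5 ang -0.364 17.9 [ 95. 201. 107.]
scene
[306. 125.] [440.9 235.7] rail xy mm -225.7 48.2 ang -0.374 17.0 [ 41. 121.  50.]
[277. 162.] [540.3  83.6] rail xy mm -129.3 -105.8 ang 0.111 17.1 [115.  80.  62.]
[230. 168.] [504.9 -54.2] rail xy mm -167.5 -242.9 ang 0.258 17.0 [189. 171. 141.]
[135. 250.] [ 651.8 -378.4] rail xy mm -27.1 -570.0 ang 0.422 17.1 [54. 66. 86.]
3.4667 [ 0.5734 -0.2017  0.0052] rail -0.102 -0.3918 [-2.1 -0.9  0.9] [-0.    1.    0.01 -0.  ]
```

Force rises, so blue is flush with the TCP at rail x = -0.102. Next is pale.

Call:
arm_command:
  rows:
    - [45, [-0.08, 0, 0], [0, 0, 0]]
    - [45, [-0.2, 0, 0.06], [0, 0, 0]]
    - [45, [-0.33, 0.05, 0.12], [0, 0, 0]]
    - [45, [-0.44, 0.15, 0.13], [0, 0, 0]]
    - [45, [-0.483, 0.27, 0.13], [0, 0, 0]]
    - [45, [-0.483, 0.4, 0.13], [0, 0, 0]]
    - [45, [-0.483, 0.487, 0.1], [0, 0, 0]]
    - [45, [-0.483, 0.487, 0], [0, 0, 0]]
    - [45, [-0.483, 0.487, 0], [0, 0, 0]]
    - [45, [-0.483, 0.487, 0], [0, 0, 0]]

```text
time: 4.3
tool_pos: [0.4279, -0.055, 0.0046]
tool_rot: [-0.001, 1.0, 0.01, -0.001]
contact_force: [0.4, 0.5, 0.3]
gripper_width: 0.529
grasp_force: 0.0
```

Call:
arm_command:
  rows:
    - [45, [0.038, 0.001, 0], [0, 0, 0]]
    - [45, [0.075, 0.001, 0], [0, 0, 0]]
    - [45, [0.113, 0.002, 0], [0, 0, 0]]
    - [45, [0.15, 0.003, 0], [0, 0, 0]]
    - [45, [0.188, 0.004, 0], [0, 0, 0]]
    - [45, [0.225, 0.004, 0], [0, 0, 0]]
    - [45, [0.263, 0.005, 0], [0, 0, 0]]
    - [45, [0.3, 0.006, 0], [0, 0, 0]]
    - [45, [0.338, 0.007, 0], [0, 0, 0]]
    - [45, [0.375, 0.007, 0], [0, 0, 0]]
    - [45, [0.41, 0.008, 0], [0, 0, 0]]
    - [45, [0.44, 0.009, 0], [0, 0, 0]]

```text
time: 5.3
tool_pos: [0.5626, -0.0542, 0.007]
tool_rot: [0.0, 1.0, 0.009, 0.001]
contact_force: [-2.4, -1.3, 1.9]
gripper_width: 0.526
grasp_force: 1.1
```

Call:
arm_command:
  rows:
    - [45, [0.006, 0, 0], [0, 0, 0]]
    - [45, [0.012, 0, 0], [0, 0, 0]]
    - [45, [0.018, 0, 0], [0, 0, 0]]
    - [45, [0.024, 0, 0], [0, 0, 0]]
    - [45, [0.028, 0, 0], [0, 0, 0]]
    - [45, [0.03, 0, 0], [0, 0, 0]]
    - [45, [0.03, 0, 0], [0, 0, 0]]

```text
time: 5.88
tool_pos: [0.5698, -0.0528, 0.0054]
tool_rot: [0.0, 1.0, 0.01, -0.0]
contact_force: [-1.3, -0.5, 1.5]
gripper_width: 0.53
grasp_force: 0.8
```

```bash
python3 -c "
from h import *
look()" | grep -v -e 1022 -e 802
```

```text
top
[375. 180.] [ 651.1 -378.1] rail xy mm -27.8 -569.7 ang 0.434 17.6 [ 86. 103. 139.]
[224. 217.] [539.   84.4] rail xy mm -130.6 -105.0 ang 0.118 17.8 [187. 141. 123.]
[175. 250.] [439.2 236.4] rail xy mm -227.4 49.0 ang -0.367 17.8 [ 95.  200.5 107. ]
scene
[306. 125.] [439.4 236.2] rail xy mm -227.2 48.8 ang -0.367 16.9 [ 41. 122.  49.]
[278. 162.] [539.8  83.9] rail xy mm -129.8 -105.5 ang 0.113 17.0 [114.  80.  62.]
[135. 250.] [ 652.  -378.1] rail xy mm -26.9 -569.7 ang 0.413 17.0 [55. 67. 87.]
5.9833 [ 0.5698 -0.0528  0.0054] rail -0.1026 -0.2428 [-1.8 -1.   1.2] [0.   1.   0.01 0.  ]
```

Call:
arm_command:
  rows:
    - [45, [0.006, 0, 0], [0, 0, 0]]
    - [45, [0.006, 0, 0], [0, 0, 0]]
    - [45, [-0.1, 0, 0], [0, 0, 0]]
    - [45, [-0.22, 0, 0.06], [0, 0, 0]]
    - [45, [-0.338, 0.04, 0.12], [0, 0, 0]]
    - [45, [-0.338, 0.16, 0.13], [0, 0, 0]]
    - [45, [-0.338, 0.29, 0.13], [0, 0, 0]]
    - [45, [-0.338, 0.41, 0.13], [0, 0, 0]]
    - [45, [-0.338, 0.453, 0.08], [0, 0, 0]]
    - [45, [-0.338, 0.453, 0], [0, 0, 0]]
    - [45, [-0.338, 0.453, 0], [0, 0, 0]]
    - [45, [-0.338, 0.453, 0], [0, 0, 0]]

```text
time: 6.98
tool_pos: [0.4672, 0.0833, 0.0043]
tool_rot: [-0.0, 1.0, 0.01, -0.001]
contact_force: [0.4, -0.0, -0.8]
gripper_width: 0.528
grasp_force: 0.0
```

Call:
arm_command:
  rows:
    - [45, [0.03, 0.001, 0], [0, 0, 0]]
    - [45, [0.06, 0.001, 0], [0, 0, 0]]
    - [45, [0.09, 0.002, 0], [0, 0, 0]]
    - [45, [0.12, 0.002, 0], [0, 0, 0]]
    - [45, [0.15, 0.003, 0], [0, 0, 0]]
    - [45, [0.18, 0.003, 0], [0, 0, 0]]
    - [45, [0.21, 0.004, 0], [0, 0, 0]]
    - [45, [0.24, 0.005, 0], [0, 0, 0]]
    - [45, [0.265, 0.005, 0], [0, 0, 0]]
    - [45, [0.29, 0.006, 0], [0, 0, 0]]
    - [45, [0.305, 0.006, 0], [0, 0, 0]]
    - [45, [0.315, 0.006, 0], [0, 0, 0]]

```text
time: 7.98
tool_pos: [0.5636, 0.0848, 0.0054]
tool_rot: [0.0, 1.0, 0.01, -0.0]
contact_force: [-3.2, 0.2, 1.2]
gripper_width: 0.527
grasp_force: 1.3
```

Call:
arm_command:
  rows:
    - [45, [0.006, 0, 0], [0, 0, 0]]
    - [45, [0.011, 0, 0], [0, 0, 0]]
    - [45, [0.015, 0, 0], [0, 0, 0]]
    - [45, [0.015, 0, 0], [0, 0, 0]]

```text
time: 8.32
tool_pos: [0.5671, 0.0848, 0.0053]
tool_rot: [0.0, 1.0, 0.01, -0.0]
contact_force: [-2.6, 0.5, 1.0]
gripper_width: 0.523
grasp_force: 1.4
```

```bash
cat > g.py <<'E'
from h import *
# colour based tile centres in rail frame (when touching the rail)
def ct():
  for n in ('top','scene'):
    f=grab(n); W=world(f); c=f['color'].astype(int)
    d=W[...,:2]-O; x=d@[np.cos(TH),np.sin(TH)]; y=d@[-np.sin(TH),np.cos(TH)]
    m=((W[...,2]>.011)&(W[...,2]<.026)&(x<-.0005)&(x>-.2)&(y<-.0005)&(y>-.5)).astype(np.uint8)
    k,l,s,_=cv2.connectedComponentsWithStats(m,connectivity=4); print(n)
    for i in range(1,k):
      if s[i,4]>80:
        P=np.stack([x[l==i],y[l==i]],1)*1000; r=cv2.minAreaRect(P.astype(np.float32))
        print(np.median(c[l==i],0),np.round(r[0],1),np.round(r[1],1),round(r[2],1),'x',P[:,0].min().round(1),P[:,0].max().round(1),'y',P[:,1].min().round(1),P[:,1].max().round(1))
  s=monitor.state(); d=s['tool_pos'][:2]-O
  print(s['time'],s['tool_pos'].round(4),'rail',(d@[1,.02]).round(4),(d@[-.02,1]).round(4),s['contact_force'].round(1),s['tool_rot'].round(3))
  return f
if __name__=='__main__': ct()
E
python3 g.py
```

```text
top
[ 89. 107. 142.] [ -45.3 -386.2] [89.4 89.7] 0.1 x -89.9 -0.5 y -431.1 -341.3
[232. 219. 200.] [ -45.6 -252.6] [89.9 89.6] 89.4 x -90.1 -0.6 y -297.5 -207.4
[184. 139. 120.] [ -25.8 -109.7] [87.6 53.1] 87.6 x -54.2 -0.6 y -153.6 -66.1
scene
[116.  80.  61.] [ -55.8 -109.4] [ 90.6 110.4] 89.7 x -110.8 -0.5 y -154.9 -64.0
[125. 115. 101.] [ -45.9 -252.8] [90.4 90.5] 0.4 x -91.3 -0.5 y -297.9 -207.4
[52. 64. 84.] [ -45.7 -387. ] [89.7 90.9] 0.1 x -90.6 -0.8 y -432.4 -341.5
8.4167 [0.5671 0.0849 0.0053] rail -0.1025 -0.1051 [-2.3  0.2  1.1] [ 0.    1.    0.01 -0.  ]
```

All three are flush with the long bar. Next I go round to blue's far side, turned a quarter, to push the row along the rail.

Call:
arm_command:
  rows:
    - [45, [-0.07, 0, 0], [0, 0, 0]]
    - [45, [-0.07, 0, 0.12], [0, 0, 0.05]]
    - [45, [-0.07, -0.08, 0.22], [0, 0, 0.1]]
    - [45, [-0.03, -0.2, 0.25], [0, 0, 0.18]]
    - [45, [0, -0.32, 0.25], [0, 0, 0.25]]
    - [45, [0.05, -0.44, 0.25], [0, 0, 0.33]]
    - [45, [0.1, -0.56, 0.25], [0, 0, 0.4]]
    - [45, [0.15, -0.68, 0.25], [0, 0, 0.48]]
    - [45, [0.197, -0.8, 0.25], [0, 0, 0.55]]
    - [45, [0.197, -0.9, 0.25], [0, 0, 0.62]]
    - [45, [0.197, -1.0, 0.25], [0, 0, 0.7]]
    - [45, [0.197, -1.0, 0.25], [0, 0, 0.76]]

```text
time: 9.42
tool_pos: [0.6273, -0.221, 0.081]
tool_rot: [0.002, 0.821, 0.571, 0.0]
contact_force: [-0.6, 0.5, 0.5]
gripper_width: 0.526
grasp_force: 0.0
```

Call:
arm_command:
  rows:
    - [45, [0, -0.09, 0], [0, 0, 0.07]]
    - [45, [0, -0.173, 0], [0, 0, 0.14]]
    - [45, [0, -0.173, 0], [0, 0, 0.2]]
    - [45, [0, -0.173, 0], [0, 0, 0.24]]
    - [45, [0, -0.173, 0], [0, 0, 0.24]]

```text
time: 9.83
tool_pos: [0.6269, -0.268, 0.0805]
tool_rot: [0.001, 0.7, 0.714, 0.0]
contact_force: [0.4, -0.8, -0.3]
gripper_width: 0.529
grasp_force: 0.0
```

```bash
python3 g.py
```

```text
top
[ 91. 109. 146.] [ -45.2 -386.7] [88.8 90.2] 0.4 x -89.5 -0.5 y -431.5 -341.4
[251. 249. 238.] [ -45.5 -252.5] [89.9 89.3] 89.7 x -89.9 -0.7 y -297.4 -207.4
[188. 143. 123.] [ -45.  -109.3] [87.6 89.9] 88.8 x -90.0 -0.8 y -153.8 -64.6
scene
[119.  82.  62.] [ -46.4 -109.8] [90.2 90.7] 89.7 x -91.6 -0.9 y -155.0 -64.7
[193. 176. 147.] [ -45.5 -252.7] [89.7 90.2] 0.3 x -90.3 -0.6 y -297.9 -207.5
[52. 65. 85.] [ -46.1 -386.5] [90.9 90.5] 0.1 x -91.6 -0.7 y -431.8 -341.2
9.9333 [ 0.6268 -0.2672  0.0805] rail -0.0499 -0.4584 [-0.3  0.7  0.3] [0.001 0.701 0.713 0.   ]
```

Call:
arm_command:
  rows:
    - [45, [0, 0, -0.1], [0, 0, 0]]
    - [45, [0, 0, -0.19], [0, 0, 0]]
    - [45, [0, 0, -0.253], [0, 0, 0]]
    - [45, [0, 0, -0.253], [0, 0, 0]]
    - [45, [0, 0.03, -0.253], [0, 0, 0]]
    - [45, [-0.001, 0.06, -0.253], [0, 0, 0]]
    - [45, [-0.002, 0.09, -0.253], [0, 0, 0]]
    - [45, [-0.002, 0.12, -0.253], [0, 0, 0]]
    - [45, [-0.003, 0.15, -0.253], [0, 0, 0]]
    - [45, [-0.004, 0.18, -0.253], [0, 0, 0]]
    - [45, [-0.004, 0.21, -0.253], [0, 0, 0]]
    - [45, [-0.005, 0.24, -0.253], [0, 0, 0]]

```text
time: 10.93
tool_pos: [0.626, -0.1951, 0.0059]
tool_rot: [0.002, 0.7, 0.714, 0.0]
contact_force: [-0.0, -4.8, 3.5]
gripper_width: 0.525
grasp_force: 2.4
```

```bash
python3 g.py
```

```text
top
[239.5 236.  222. ] [ -45.3 -269.9] [150.8  89.4] 90.0 x -90.1 -0.6 y -345.4 -194.5
[188. 143. 123.] [ -45.2 -109.6] [89.4 89.4] 0.1 x -89.9 -0.5 y -154.3 -64.9
scene
[120.  83.  63.] [ -45.7 -109.8] [89.7 90.3] 0.2 x -90.7 -0.9 y -155.0 -64.5
[136.5 129.  115. ] [ -45.6 -281.6] [178.9  91.3] 89.2 x -92.0 -0.8 y -371.5 -192.2
11.0333 [ 0.6251 -0.1931  0.0046] rail -0.0501 -0.3842 [-0.  -1.  -0.1] [-0.001  0.7    0.714  0.   ]
```

Sliding neatly. I continue along the rail.

Call:
arm_command:
  rows:
    - [45, [-0.001, 0.03, 0], [0, 0, 0]]
    - [45, [-0.001, 0.06, 0], [0, 0, 0]]
    - [45, [-0.002, 0.09, 0], [0, 0, 0]]
    - [45, [-0.002, 0.12, 0], [0, 0, 0]]
    - [45, [-0.003, 0.15, 0], [0, 0, 0]]
    - [45, [-0.004, 0.18, 0], [0, 0, 0]]
    - [45, [-0.004, 0.21, 0], [0, 0, 0]]
    - [45, [-0.005, 0.24, 0], [0, 0, 0]]
    - [45, [-0.005, 0.265, 0], [0, 0, 0]]
    - [45, [-0.006, 0.285, 0], [0, 0, 0]]
    - [45, [-0.006, 0.3, 0], [0, 0, 0]]
    - [45, [-0.006, 0.31, 0], [0, 0, 0]]

```text
time: 12.03
tool_pos: [0.6231, -0.1015, 0.0044]
tool_rot: [-0.0, 0.7, 0.714, -0.0]
contact_force: [-0.4, -4.6, 0.6]
gripper_width: 0.529
grasp_force: 2.6
```

```bash
python3 g.py
```

```text
top
[217. 201. 184.] [ -45.3 -119. ] [ 89.4 217.9] 0.0 x -90.0 -0.5 y -227.9 -10.0
[102. 117. 156.] [ -71.6 -258.3] [39.9 34. ] 87.2 x -88.8 -54.1 y -278.1 -237.7
scene
[123.5  96.   89. ] [ -45.8 -145.1] [269.7  90.4] 89.7 x -91.3 -0.6 y -280.2 -10.1
12.1333 [ 0.623  -0.1011  0.0043] rail -0.0503 -0.2922 [-0.8 -0.4  0.7] [-0.001  0.7    0.714  0.   ]
```

Call:
arm_command:
  rows:
    - [45, [0, 0.01, 0], [0, 0, 0]]
    - [45, [0, 0.018, 0], [0, 0, 0]]
    - [45, [-0.001, 0.025, 0], [0, 0, 0]]
    - [45, [-0.001, 0.03, 0], [0, 0, 0]]
    - [45, [-0.001, 0.034, 0], [0, 0, 0]]
    - [45, [-0.001, 0.034, 0], [0, 0, 0]]

```text
time: 12.63
tool_pos: [0.6228, -0.0918, 0.0043]
tool_rot: [-0.0, 0.7, 0.714, -0.0]
contact_force: [0.3, -3.8, 0.7]
gripper_width: 0.524
grasp_force: 2.1
```

```bash
python3 g.py
```

```text
top
[219.  205.5 184. ] [ -45.4 -108.1] [214.7  89.6] 90.0 x -90.2 -0.5 y -215.5 -0.8
[ 95. 116. 155.] [ -78.1 -250.3] [40.1 33.5] 74.4 x -90.2 -56.6 y -268.6 -228.4
scene
[124.  99.  89.] [ -46.2 -135.9] [ 91.  270.2] 0.1 x -91.7 -0.5 y -271.0 -0.8
12.7333 [ 0.6228 -0.0918  0.0043] rail -0.0504 -0.2829 [-0.4 -4.3 -0.7] [-0.     0.7    0.714 -0.   ]
```

Call:
arm_command:
  rows:
    - [45, [0, 0.003, 0], [0, 0, 0]]
    - [45, [0, 0.006, 0], [0, 0, 0]]
    - [45, [0, 0.006, 0], [0, 0, 0]]

```text
time: 12.98
tool_pos: [0.6228, -0.0899, 0.0043]
tool_rot: [-0.0, 0.7, 0.714, -0.0]
contact_force: [0.4, -4.7, 0.8]
gripper_width: 0.528
grasp_force: 2.1
```

Call:
arm_command:
  rows:
    - [45, [0, -0.03, 0], [0, 0, 0]]
    - [45, [0, -0.08, 0], [0, 0, 0]]
    - [45, [0, -0.12, 0.05], [0, 0, 0]]
    - [45, [0, -0.2, 0.15], [0, 0, 0]]
    - [45, [0, -0.3, 0.28], [0, 0, 0]]
    - [45, [0, -0.4, 0.4], [0, 0, 0]]
    - [45, [-0.1, -0.5, 0.5], [0, 0, 0]]
    - [45, [-0.2, -0.55, 0.55], [0, 0, 0]]
    - [45, [-0.2, -0.55, 0.55], [0, 0, 0]]
    - [45, [-0.2, -0.55, 0.55], [0, 0, 0]]
    - [45, [-0.2, -0.55, 0.55], [0, 0, 0]]

```text
time: 13.9
tool_pos: [0.5627, -0.2555, 0.1695]
tool_rot: [0.0, 0.701, 0.713, 0.001]
contact_force: [0.3, 0.2, -1.7]
gripper_width: 0.529
grasp_force: 0.0
```

```bash
python3 - <<'E'
from g import *
f=ct(); save(f,'s2.png')
E
```

```text
top
[198. 175. 163.] [ -45.3 -134.7] [268.   89.6] 90.0 x -90.1 -0.5 y -268.7 -0.7
scene
[117.  88.  83.] [ -46. -135.] [268.8  90.8] 90.0 x -91.4 -0.5 y -269.4 -0.6
14.0 [ 0.5627 -0.254   0.1676] rail -0.1137 -0.4439 [0.5 0.5 0.1] [-0.001  0.7    0.714  0.   ]
```

View pics/s2.png

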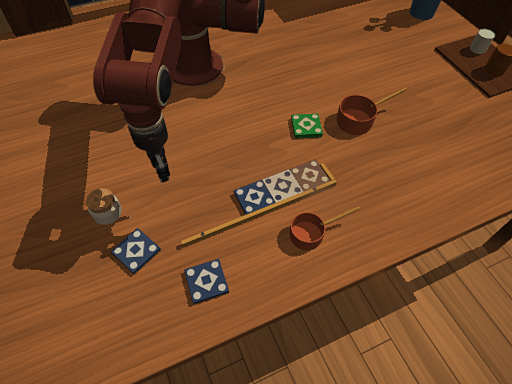

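The picture shows the row closed in the corner from (235,195) to (330,170). Its far end measures 269 mm from the short bar, against 270 mm for a closed row, and the arm is clear. I hand it in.

```bash
python3 -c "
from plant import manip
print(manip.job_done())"
```

```text
the job is handed in; nothing more can be done
None
```

The three tiles lie in one closed row, square in the corner rail and flush with both bars to within about 1–2 mm by camera; the pans and salt jar were not touched, and the job was handed in at about 14 s (no verdict returned).

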